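Lock out the dust extractor's isolator

TASK

Lock out the dust extractor of the fossil bench: turn the big lever handle on the grey switch box fully anticlockwise (seen from above), and keep pressing it firmly (about 10 N, without straining it) against its end stop for half a second. Then take the metal tag plate out of the wooden rack and hang it by its hole on the peg of the steel stand, hanging free. Do not disturb the rock, the jar or the brush.

Things in the scene. Friction and masses are not known exactly. Their poses are not given: they have to be found in the camera images.
- switch: Fixed grey switch box, 150 x 150 mm in plan, 70 mm high (a round metal dial plate of 116 mm diameter tops it). Origin at the centre of its underside on the table, z up. Its yaw varies.
- handle (a joint): Black lever handle, rad: 0 = fully anticlockwise from above, at the rigid end stop; grows clockwise to 4.7. At q its pointer (long arm) points at 3*pi/4 - q from the switch box's +x, anticlockwise positive; a dark mark on the dial shows the stop. Friction 0.15 N m (3 N at the arm); stays where left. At the stop press with over 6 N for 0.25 s (8 to 20 N is right); over 45 N on the handle fails.
- handle_axis (a point): Point on the handle's axis, 91 mm up. The handle is a bar 16 mm wide; its long arm (pointer, white line on top) ends 78 mm from the axis, its short arm 27 mm. The bar spans heights 74 to 108 mm, with a 44 mm diameter hub under it up to 84 mm; the dial plate's top is at 70 mm. Closed fingers can push on the side of the long arm all the way round.
- handle_tip (a point): End of the handle's long arm (pointer), at mid height of the bar.
- hook: Fixed steel stand; base plate 140 x 100 x 12 mm, origin at the centre of its underside, z up, yaw varies. A post of 18 mm diameter at x = +45 mm in its frame ends at height 196 mm. From it an 8 mm round peg runs towards the stand's -x in the plane y = 0: centre line from (x 45, height 190) mm by (-30, 194) to its upturned end (-45, 203).
- peg_mid (a point): Point on the peg's centre line midway along it (x = 0, y = 0, height 192 mm in the stand's frame).
- rack: Fixed plywood rack, 70 (x) x 100 (y) x 45 mm high, origin at the centre of its underside; an upright slot 11 mm (x) x 68 mm (y), 35 mm deep, in its middle holds the tag. Its yaw varies.
- tag: Loose aluminium tag plate, 8 mm thick (its x), 64 mm wide (its y), 145 mm high (its z), about 90 g. Origin at the middle of its lower edge. At the start it stands upright in the rack's slot, foot 10 mm above the table, top edge at 155 mm, its x along the rack's x. Pinch it across its thickness in the top 30 mm, above the hole.
- tag_hole (a point): Centre of the tag's round through hole, 30 mm in diameter, axis along the tag's x, 95 mm above the lower edge and 50 mm below the top edge. To hang the tag, the peg passes through it.
- rock: Loose piece of red rock with a fossil, about 100 x 85 x 75 mm. To be left alone (moved less than 30 mm).
- jar: Loose jar, 56 mm diameter, 85 mm high. To be left alone (moved less than 30 mm).
- brush: Loose brush lying on the table. To be left alone (moved less than 30 mm).
Mind the look-alikes: they are no part of the job. There is more than one size of the tag; the job needs the smallest.

How it is judged:
By the outcome, as a careful person would: the job done as asked, in the order asked, and still so for the second after the job is handed in, with the robot touching nothing.
It also fails if it takes over 72 s, if anything falls off the work surface, if the arm or the gripper's body presses on something with over 40 N, if the wrist force passes 120 N, or if a joint passes its speed limit or range.

ROBOT

A 6-joint arm with a two-finger parallel gripper is mounted at the origin on the work surface. World frame = base frame: x ahead of the robot, y to its left, z up, the work surface at z = 0. Lengths are in mm, angles in degrees, forces in N, time in s.
With the tool pointing down it reaches from about 300 to 850 mm from the base axis. Payload 4.2 kg.
Tool frame: the origin (TCP) lies on the centre line of the jaws, within the pads' length; the fingertips stand 14 mm ahead of it and the grasp point (between the pads) lies 5 mm behind it; z points along the fingers, y is the line along which they close (so a half turn about z gives the same grasp; the last joint's range is limited). The gripper opens to 91 mm and grips with 3 to 60 N. Pads are 32 mm wide; open, the fingers measure 118 mm over their backs; the gripper's body (76 mm by 178 mm) begins 60 mm behind the grasp point.
Start: joints at [62.624, 18.312, 89.639, -0, 72.044, -1.146], TCP at [254.142, 515.808, 193.576] pointing down, gripper open.
Joint ranges: [-177.97, 177.97], [-48.28, 115.42], [12.27, 149.76], [-77.06, 257.06], [2.81, 150.46], [-146.56, 146.56]. Speed limits (degrees/s): [147.25, 147.25, 180, 180, 180, 180].

INTERFACE

Orientations are given as [roll, pitch, yaw] about the fixed x, y, z axes, in that order (R = Rz(yaw) Ry(pitch) Rx(roll)).
In Python, from workcell import * gives the robot as it stands. The module is installed in compiled form; this text tells all that it offers.
- The arm moves only by the shell command python3 -m crank 'ROWS' [FORCE]. ROWS is JSON, a list of rows, each an object of numbers: "grip": the finger opening in m, from 0 to 0.0912; "x", "y", "z": the shift along the tool's x, y, z in m; "yaw": the turn about the tool's z in rad. In form: [{"grip": .., "x": .., "y": .., "z": .., "yaw": ..}, ...]. A call has exactly 5 rows; each row is the pose to reach, as a shift and turn from the pose commanded when the call began, along the tool's axes at that moment; what a row does not reach only later rows make up. A row lasts 1/12 s, in which the tool goes at most 41.7 mm and 7.16 degrees, less where a joint would pass 70% of its speed; a pose out of reach is approached as far as the arm can. A call with a gripper value outside its range is refused whole. The fingers move at their own pace and stop on an object; FORCE is the grip in N (left out, the last holds). Time passes only in rows, so rows that repeat a pose let the fingers close, or fill a call up. It gives the time, the measured TCP pose, the force, the opening and the grip force at its end, in the units of the state.
- state(): the state, without advancing time (a new reading comes with each control period).
- grab_frame(name): name is "scene" or "top" or "wrist"; returns the picture (400x640x3 uint8, red, green, blue); there is no depth.
- camera_model(name): a dict with "intrinsics" (3x3 intrinsics, pixels), "R" (3x3) and "t" (3): a world point X has camera coordinates R X + t. Camera axes: x right, y down, z forward; pixel columns grow to the right and rows downward; lengths in mm; the calibration is good to about 2 mm. A picture is of the moment at which its call begins: read the wrist's pose just before it. camera_model takes no time and is no camera call; for the wrist camera it gives the pose at the moment of the call.
- job_done(): hands the job in; it is judged then, once.
The state is a dict: "time_s": time; "qpos": joint angles; "qvel": joint speeds; "effort": joint torques, N m; "ee_pos": TCP position; "ee_rot": TCP orientation; "force": force on the tool from outside, world axes, zero at the start; "torque": the same for the moment, N m; "gripper_width": finger opening in mm; "gripper_force": force on a finger pad.
Only numpy, scipy, OpenCV 4.12 (cv2) and the standard library are available. Lean on these libraries where they do the work, as an engineer would, in place of code of your own. Each camera call takes 0.05 s, during which the arm holds its last target. There are 200 camera calls.

## Working session

There is one attempt and no reset: what is moved stays moved. The work goes in short steps, Python scripts to look and compute and a shell command to move; the robot and the scene stay as the last step left them, time stands still between calls to the robot, and variables do not carry over. Pictures are saved under pics/ and viewed, at most 10 in all, crops included, and the job is handed in when it is done.

```bash
mkdir -p pics; python3 - <<'E'
from workcell import *
import cv2,numpy as np
for n in("scene","top"):
    f=grab_frame(n); cv2.imwrite(f"pics/{n}0.png",f[:,:,::-1])
    c=camera_model(n); print(n,np.round(c["intrinsics"],1).tolist(),np.round(-c["R"].T@c["t"]),np.round(c["R"],2).tolist())
s=state();print({k:np.round(v,2).tolist() for k,v in s.items()})
E
```

```text
scene [[424.0, 0.0, 314.0], [0.0, 424.0, 194.0], [0.0, 0.0, 1.0]] [1501.  193.  800.] [[-0.16, 0.99, 0.02], [0.56, 0.11, -0.82], [-0.81, -0.12, -0.57]]
top [[431.6, 0.0, 320.4], [0.0, 431.6, 202.1], [0.0, 0.0, 1.0]] [ 484.   50. 1094.] [[-0.01, -1.0, 0.02], [-1.0, 0.01, -0.08], [0.08, -0.02, -1.0]]
{'time_s': 0.1, 'qpos': [62.62, 18.35, 89.7, -0.0, 72.04, -1.15], 'qvel': [0.07, -0.11, -0.12, 0.06, 0.0, 0.08], 'effort': [0.0, -41.33, -23.25, 0.07, 0.04, -0.0], 'ee_pos': [253.93, 515.36, 192.84], 'ee_rot': [-179.91, -0.0, 153.77], 'force': [1.19, -0.73, 0.46], 'torque': [-0.06, 0.04, 0.01], 'gripper_force': 0.0, 'gripper_width': 91.25}
```

View pics/scene0.png

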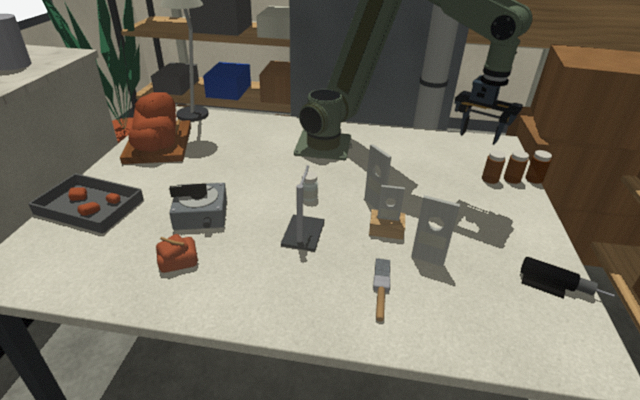

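View pics/top0.png

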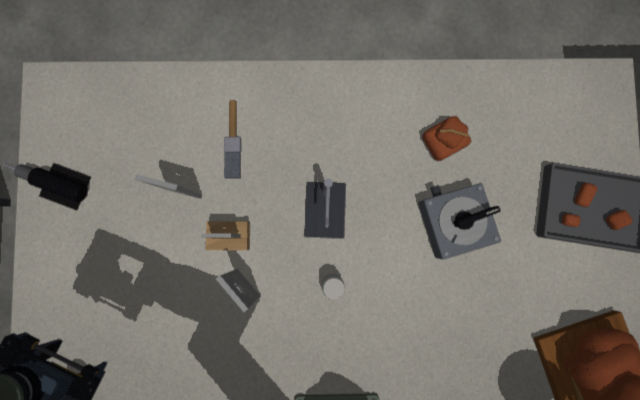

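The top view shows the switch at (460,220) with its handle pointing right, towards (497,210). The stand is at (325,210) and the rack with a tag at (227,235). There are three tag plates. In the scene view they are at (377,178), loose and tall; (390,203), small and in the wooden rack; and (435,230), loose and large. The one in the rack is the smallest and the only one in a rack, so it fits the description. I'll confirm that in an enlarged crop.

```bash
python3 - <<'E'
import cv2,numpy as np
t=cv2.imread("pics/top0.png");s=cv2.imread("pics/scene0.png")
r=lambda im,x,y,w,h,W,H:cv2.resize(im[y:y+h,x:x+w],(W,H),interpolation=cv2.INTER_CUBIC)
a=np.hstack([r(t,410,170,100,100,400,400)[0:300],r(t,195,200,64,48,400,300)])
a=np.hstack([r(t,410,175,100,90,400,300)[:, :],r(t,195,205,64,48,400,300)])
b=np.hstack([r(t,295,160,68,90,400,300),r(s,350,140,120,135,400,300)])
cv2.imwrite("pics/crop.png",np.vstack([a,b]))
E
```

```text
(no output)
```

View pics/crop.png

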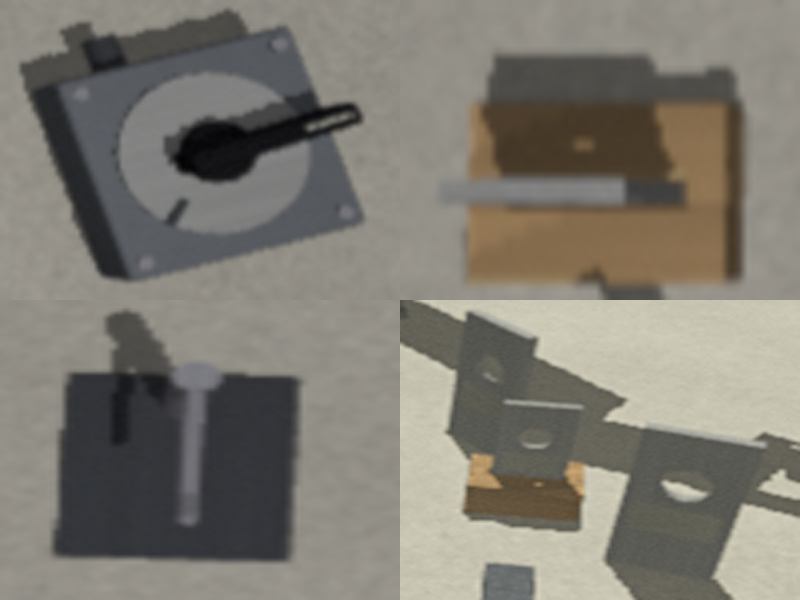

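The crop confirms that the tag in the wooden rack is the smallest of the three. The handle points right, and the stop mark at crop (178,212) is about 225° anticlockwise from it. Next I compute the positions.

```bash
cat > h.py <<'E'
from workcell import *
import numpy as np
def bp(name,px,z,cm=None):
    c=cm or camera_model(name); K=np.array(c["intrinsics"]);R=np.array(c["R"]);t=np.array(c["t"])
    C=-R.T@t; d=(np.linalg.inv(K)@np.c_[np.atleast_2d(px),np.ones(len(np.atleast_2d(px)))].T).T@R
    return C+d*((z-C[2])/d[:,2])[:,None]
def pr(name,X):
    c=camera_model(name);p=(np.array(c["R"])@np.atleast_2d(X).T).T+c["t"];p=p@np.array(c["intrinsics"]).T
    return p[:,:2]/p[:,2:]
E
python3 - <<'E'
from h import *
S=lambda l,ox,oy,sx,sy:np.array([(ox+(x-.5)*sx,oy+(y-.5)*sy) for x,y in l])
def show(n,a):print(n,np.round(a[:,:2],1).tolist(),'mean',np.round(a[:,:2].mean(0),1))
def ang(a,b):return round(float(np.degrees(np.arctan2(*(b-a)[[1,0]]))),1)
b=bp("top",S([(60,85),(285,28),(362,218),(130,280)],410,175,.25,.3),70);show("box",b);print(ang(b[0],b[1]),ang(b[3],b[2]),ang(b[3],b[0]),ang(b[2],b[1]))
d=bp("top",S([(118,152),(310,152),(213,72),(213,234)],410,175,.25,.3),70);show("dial",d)
m=bp("top",S([(185,200),(168,225)],410,175,.25,.3),70);show("mark",m); c=(d.mean(0)+b.mean(0))/2;print("mark ang",ang(c,m.mean(0)))
w=bp("top",S([(358,112)],410,175,.25,.3),106);show("tip",w);print("tip ang",ang(c,w[0]),np.linalg.norm((w[0]-c)[:2]))
k=bp("top",S([(470,102),(728,102),(728,280),(468,280)],195-64,205,.16,.16),45);show("rack",k);print(ang(k[1],k[0]),ang(k[2],k[3]))
g=bp("top",S([(440,190),(626,191)],195-64,205,.16,.16),155);show("tagtop",g);print(ang(g[1],g[0]))
h=bp("top",S([(68,75),(298,78),(290,258),(55,253)],295,160,.17,.3),12);show("base",h);print(ang(h[3],h[0]),ang(h[2],h[1]))
p=bp("top",S([(197,76)],295,160,.17,.3),196);q=bp("top",S([(187,212)],295,160,.17,.3),203);show("post",p);show("pegend",q);print(ang(q[0],p[0]))
show("jar",bp("top",[(333,288)],85))
E
```

```text
box [[569.8, -217.8], [609.4, -355.0], [472.3, -395.0], [430.4, -254.7]] mean [ 520.5 -305.6]
-73.9 -73.4 14.8 16.3
dial [[521.3, -250.9], [519.8, -366.0], [578.1, -310.2], [462.2, -305.4]] mean [ 520.4 -308.1]
mark [[486.6, -289.7], [469.0, -278.8]] mean [ 477.8 -284.2]
mark ang 152.0
tip [[545.9, -380.6]] mean [ 545.9 -380.6]
tip ang -70.9 77.96356561283432
rack [[527.7, 308.7], [526.4, 209.1], [457.8, 209.1], [459.2, 308.9]] mean [492.8 259. ]
89.3 89.2
tagtop [[492.8, 291.7], [491.6, 227.7]] mean [492.2 259.7]
88.9
base [[624.0, 65.5], [620.5, -33.2], [484.6, -27.3], [489.7, 72.5]] mean [554.7  19.4]
-3.0 -2.5
post [[598.9, 17.0]] mean [598.9  17. ]
pegend [[513.3, 22.0]] mean [513.3  22. ]
-3.4
jar [[368.1, 6.0]] mean [368.1   6. ]
```

```bash
python3 -m crank '[{"grip":0.0,"x":0,"y":0,"z":-0.04,"yaw":0.12},{"grip":0.0,"x":0,"y":0,"z":-0.08,"yaw":0.24},{"grip":0.0,"x":0,"y":0,"z":-0.12,"yaw":0.36},{"grip":0.0,"x":0,"y":0,"z":-0.13,"yaw":0.48},{"grip":0.0,"x":0,"y":0,"z":-0.13,"yaw":0.6}]' 20
python3 -m crank '[{"grip":0.0,"x":0,"y":0,"z":0,"yaw":0.12},{"grip":0.0,"x":0,"y":0,"z":0,"yaw":0.24},{"grip":0.0,"x":0,"y":0,"z":0,"yaw":0.36},{"grip":0.0,"x":0,"y":0,"z":0,"yaw":0.48},{"grip":0.0,"x":0,"y":0,"z":0,"yaw":0.513}]'
```

```text
time_s: 0.52
ee_pos: [254.9, 517.2, 327.9]
ee_rot: [179.6, -0.3, 119.1]
force: [-0.3, 0.4, -1.1]
gripper_width: 60.6
gripper_force: 0.0
time_s: 0.93
ee_pos: [254.0, 515.5, 323.0]
ee_rot: [-180.0, 0.1, 89.7]
force: [0.2, -0.3, -0.0]
gripper_width: 27.4
gripper_force: 0.0
```

```bash
python3 -m crank '[{"grip":0,"x":-0.04,"y":0.011,"z":0,"yaw":0},{"grip":0,"x":-0.08,"y":0.022,"z":0,"yaw":0},{"grip":0,"x":-0.12,"y":0.033,"z":0,"yaw":0},{"grip":0,"x":-0.16,"y":0.044,"z":0,"yaw":0},{"grip":0,"x":-0.2,"y":0.055,"z":0,"yaw":0}]' >/dev/null
python3 -m crank '[{"grip":0,"x":-0.04,"y":0.011,"z":0,"yaw":0},{"grip":0,"x":-0.08,"y":0.022,"z":0,"yaw":0},{"grip":0,"x":-0.12,"y":0.033,"z":0,"yaw":0},{"grip":0,"x":-0.16,"y":0.044,"z":0,"yaw":0},{"grip":0,"x":-0.2,"y":0.055,"z":0,"yaw":0}]' >/dev/null
python3 -m crank '[{"grip":0,"x":-0.04,"y":0.011,"z":0,"yaw":0},{"grip":0,"x":-0.08,"y":0.022,"z":0,"yaw":0},{"grip":0,"x":-0.12,"y":0.033,"z":0,"yaw":0},{"grip":0,"x":-0.16,"y":0.044,"z":0,"yaw":0},{"grip":0,"x":-0.2,"y":0.055,"z":0,"yaw":0}]'
python3 -m crank '[{"grip":0,"x":-0.04,"y":0.011,"z":0,"yaw":0},{"grip":0,"x":-0.08,"y":0.022,"z":0,"yaw":0},{"grip":0,"x":-0.12,"y":0.033,"z":0,"yaw":0},{"grip":0,"x":-0.14,"y":0.038,"z":0,"yaw":0},{"grip":0,"x":-0.14,"y":0.038,"z":0,"yaw":0}]'
python3 - <<'E'
from h import *
import cv2
cm=camera_model("wrist"); f=grab_frame("wrist");cv2.imwrite("pics/w1.png",f[:,:,::-1])
np.savez("w1.npz",**{k:np.array(v) for k,v in cm.items()})
c=np.array([520.5,-307]);th=np.radians(-71)
for n,X in dict(axis=[*c,108],tip=[c[0]+78*np.cos(th),c[1]+78*np.sin(th),108]).items():print(n,pr("wrist",X))
E
```

```text
time_s: 2.18
ee_pos: [418.9, -86.3, 323.4]
ee_rot: [180.0, -0.0, 90.0]
force: [0.8, 0.9, 1.2]
gripper_width: 0.7
gripper_force: 0.0
time_s: 2.6
ee_pos: [457.6, -228.2, 321.9]
ee_rot: [-179.9, 0.0, 89.7]
force: [0.2, 0.1, -0.5]
gripper_width: 0.5
gripper_force: 0.0
axis [[358.16848925 222.45850977]]
tip [[372.01156092 264.71337854]]
```

View pics/w1.png

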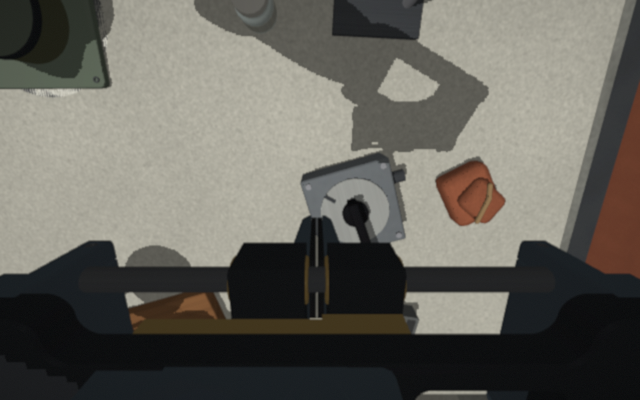

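The wrist view shows the switch with its box corners at (303,182), (386,153) and (405,238), the dial centre near (354,209), and the hub at (355,212). I'll check these against the top-view estimate.

```bash
python3 - <<'E'
from h import *
cm=dict(np.load("w1.npz"))
print(np.round(cm["intrinsics"],1).tolist(),np.round(-cm["R"].T@cm["t"]),np.round(cm["R"],2).tolist())
P=bp("wrist",[(303,182),(386,153),(405,238)],70,cm)[:,:2];print(np.round(P,1),(P[0]+P[2])/2)
print("dialL,R",np.round(bp("wrist",[(320,209),(389,209),(354,178)],70,cm)[:,:2],1))
print("hub",bp("wrist",[(355,212)],100,cm))
print({k:np.round(v,2).tolist() for k,v in state().items() if k in("ee_pos","qvel")})
# stand base z=12 & jar from wrist
print("stand base corners",np.round(bp("wrist",[(333,37),(421,40)],12,cm)[:,:2],1))
E
```

```text
[[278.9, 0.0, 316.3], [0.0, 278.9, 196.8], [0.0, 0.0, 1.0]] [ 458. -149.  512.] [[1.0, -0.0, -0.0], [-0.0, -0.96, 0.28], [-0.0, -0.28, -0.96]]
[[ 434.4 -254. ]
 [ 566.4 -207.5]
 [ 608.9 -354.1]] [ 521.64318093 -304.03465059]
dialL,R [[ 462.1 -300.6]
 [ 577.6 -301. ]
 [ 517.2 -247.7]]
hub [[ 516.59226135 -295.43901608  100.        ]]
{'qvel': [2.64, -2.14, 1.5, 0.91, 1.03, 0.55], 'ee_pos': [457.05, -225.82, 322.24]}
stand base corners [[483.7 -29.9]
 [624.8 -34.9]]
```

```bash
python3 -m crank '[{"grip":0,"x":-0.038,"y":0.012,"z":0,"yaw":0},{"grip":0,"x":-0.076,"y":0.024,"z":0,"yaw":0},{"grip":0,"x":-0.114,"y":0.036,"z":0,"yaw":0},{"grip":0,"x":-0.145,"y":0.045,"z":0,"yaw":0},{"grip":0,"x":-0.145,"y":0.045,"z":0,"yaw":0}]' >/dev/null
python3 -m crank '[{"grip":0,"x":0,"y":0,"z":0.03,"yaw":0},{"grip":0,"x":0,"y":0,"z":0.06,"yaw":0},{"grip":0,"x":0,"y":0,"z":0.09,"yaw":0},{"grip":0,"x":0,"y":0,"z":0.12,"yaw":0},{"grip":0,"x":0,"y":0,"z":0.15,"yaw":0}]'
python3 -m crank '[{"grip":0,"x":0,"y":0,"z":0.02,"yaw":0},{"grip":0,"x":0,"y":0,"z":0.04,"yaw":0},{"grip":0,"x":0,"y":0,"z":0.06,"yaw":0},{"grip":0,"x":0,"y":0,"z":0.076,"yaw":0},{"grip":0,"x":0,"y":0,"z":0.076,"yaw":0}]'
python3 - <<'E'
from h import *
# path: contact offset by support of 13.5x16 rect + 8, r=56, from commanded start
C=np.array([521,-305.5]);p0=np.array([501,-371.])
print("state",np.round(state()["ee_pos"],1),np.round(state()["force"],1))
for a in list(range(-71,150,10))+[150]:
    t=np.radians(a);u=np.array([np.cos(t),np.sin(t)]);n=np.array([-u[1],u[0]])
    d=8+13.5*abs(n[0])+16*abs(n[1]); p=C+57*u-d*n
    print(a,"X,Y",np.round(p).astype(int),"rel tool x,y",np.round((p-p0)[::-1]).astype(int))
E
```

```text
time_s: 3.48
ee_pos: [502.0, -366.8, 172.7]
ee_rot: [180.0, -0.1, 90.1]
force: [-0.4, -0.1, -0.9]
gripper_width: 0.6
gripper_force: 0.0
time_s: 3.9
ee_pos: [500.1, -365.5, 94.3]
ee_rot: [-179.7, -0.3, 90.1]
force: [-1.2, 0.2, -0.6]
gripper_width: 0.9
gripper_force: 0.0
state [ 500.1 -365.5   94.3] [-1.2  0.2 -0.6]
-71 X,Y [ 515 -368] rel tool x,y [ 3 14]
-61 X,Y [ 525 -369] rel tool x,y [ 2 24]
-51 X,Y [ 535 -368] rel tool x,y [ 3 34]
-41 X,Y [ 545 -365] rel tool x,y [ 6 44]
-31 X,Y [ 555 -359] rel tool x,y [12 54]
-21 X,Y [ 564 -352] rel tool x,y [19 63]
-11 X,Y [ 572 -342] rel tool x,y [29 71]
-1 X,Y [ 578 -331] rel tool x,y [40 77]
9 X,Y [ 581 -322] rel tool x,y [49 80]
19 X,Y [ 584 -313] rel tool x,y [58 83]
29 X,Y [ 585 -303] rel tool x,y [68 84]
39 X,Y [ 584 -292] rel tool x,y [79 83]
49 X,Y [ 580 -281] rel tool x,y [90 79]
59 X,Y [ 574 -271] rel tool x,y [100  73]
69 X,Y [ 566 -262] rel tool x,y [109  65]
79 X,Y [ 556 -254] rel tool x,y [117  55]
89 X,Y [ 544 -249] rel tool x,y [122  43]
99 X,Y [ 536 -245] rel tool x,y [126  35]
109 X,Y [ 527 -243] rel tool x,y [128  26]
119 X,Y [ 517 -242] rel tool x,y [129  16]
129 X,Y [ 507 -243] rel tool x,y [128   6]
139 X,Y [ 497 -246] rel tool x,y [125  -4]
149 X,Y [ 487 -252] rel tool x,y [119 -14]
150 X,Y [ 486 -252] rel tool x,y [119 -15]
```

```bash
python3 -m crank '[{"grip":0,"x":0,"y":0.007,"z":0,"yaw":0},{"grip":0,"x":-0.001,"y":0.012,"z":0,"yaw":0},{"grip":0,"x":-0.002,"y":0.018,"z":0,"yaw":0},{"grip":0,"x":-0.002,"y":0.024,"z":0,"yaw":0},{"grip":0,"x":-0.002,"y":0.034,"z":0,"yaw":0}]'
python3 -m crank '[{"grip":0,"x":0.003,"y":0.01,"z":0,"yaw":0},{"grip":0,"x":0.009,"y":0.02,"z":0,"yaw":0},{"grip":0,"x":0.016,"y":0.029,"z":0,"yaw":0},{"grip":0,"x":0.026,"y":0.037,"z":0,"yaw":0},{"grip":0,"x":0.037,"y":0.043,"z":0,"yaw":0}]'
python3 -m crank '[{"grip":0,"x":0.009,"y":0.003,"z":0,"yaw":0},{"grip":0,"x":0.018,"y":0.006,"z":0,"yaw":0},{"grip":0,"x":0.028,"y":0.007,"z":0,"yaw":0},{"grip":0,"x":0.039,"y":0.006,"z":0,"yaw":0},{"grip":0,"x":0.05,"y":0.002,"z":0,"yaw":0}]'
python3 -m crank '[{"grip":0,"x":0.01,"y":-0.006,"z":0,"yaw":0},{"grip":0,"x":0.019,"y":-0.014,"z":0,"yaw":0},{"grip":0,"x":0.027,"y":-0.024,"z":0,"yaw":0},{"grip":0,"x":0.032,"y":-0.036,"z":0,"yaw":0},{"grip":0,"x":0.036,"y":-0.044,"z":0,"yaw":0}]'
python3 -m crank '[{"grip":0,"x":0.002,"y":-0.009,"z":0,"yaw":0},{"grip":0,"x":0.003,"y":-0.014,"z":0,"yaw":0},{"grip":0,"x":0.003,"y":-0.019,"z":0,"yaw":0},{"grip":0,"x":0.003,"y":-0.024,"z":0,"yaw":0},{"grip":0,"x":0.002,"y":-0.029,"z":0,"yaw":0}]'
python3 - <<'E'
from h import *
import cv2
f=grab_frame("top")[165:265,405:515];cv2.imwrite("pics/t2.png",cv2.resize(f[:,:,::-1],None,fx=5,fy=5,interpolation=2))
E
```

```text
time_s: 4.32
ee_pos: [537.0, -371.4, 98.6]
ee_rot: [179.9, 0.0, 90.0]
force: [0.3, 0.1, 0.6]
gripper_width: 0.9
gripper_force: 0.0
time_s: 4.73
ee_pos: [580.3, -333.0, 97.3]
ee_rot: [180.0, -0.0, 90.0]
force: [-0.0, 0.4, -0.2]
gripper_width: 0.4
gripper_force: 0.0
time_s: 5.15
ee_pos: [581.1, -283.0, 97.5]
ee_rot: [180.0, -0.0, 90.0]
force: [0.2, 0.3, -0.0]
gripper_width: 0.3
gripper_force: 0.0
time_s: 5.57
ee_pos: [535.3, -246.9, 97.7]
ee_rot: [-179.9, -0.0, 90.0]
force: [0.1, 0.1, -0.8]
gripper_width: 0.4
gripper_force: 0.0
time_s: 5.98
ee_pos: [507.9, -246.4, 97.6]
ee_rot: [180.0, 0.0, 90.0]
force: [-0.4, 0.7, -0.2]
gripper_width: 0.4
gripper_force: 0.0
```

View pics/t2.png

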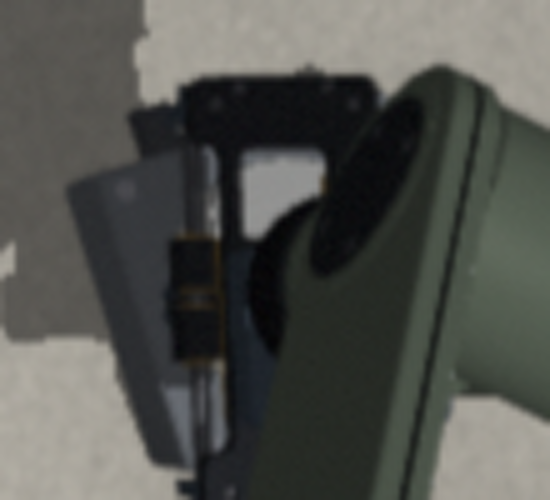

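The gripper hides the handle in this view (fingers at about (195,300)), so I'll continue gently towards the stop and watch the force.

```bash
python3 -m crank '[{"grip":0,"x":0,"y":-0.004,"z":0,"yaw":0},{"grip":0,"x":-0.001,"y":-0.008,"z":0,"yaw":0},{"grip":0,"x":-0.002,"y":-0.011,"z":0,"yaw":0},{"grip":0,"x":-0.003,"y":-0.013,"z":0,"yaw":0},{"grip":0,"x":-0.004,"y":-0.015,"z":0,"yaw":0}]'
python3 -m crank '[{"grip":0,"x":-0.0005,"y":-0.001,"z":0,"yaw":0},{"grip":0,"x":-0.001,"y":-0.002,"z":0,"yaw":0},{"grip":0,"x":-0.0015,"y":-0.003,"z":0,"yaw":0},{"grip":0,"x":-0.002,"y":-0.0035,"z":0,"yaw":0},{"grip":0,"x":-0.002,"y":-0.0035,"z":0,"yaw":0}]'
python3 - <<'E'
from h import *
import cv2
f=grab_frame("scene")[150:250,140:260];cv2.imwrite("pics/s3.png",cv2.resize(f[:,:,::-1],None,fx=5,fy=5,interpolation=2))
s=state();print(np.round(s["force"],1),np.round(s["ee_pos"],1))
E
```

```text
time_s: 6.45
ee_pos: [493.0, -250.3, 97.5]
ee_rot: [180.0, -0.0, 90.0]
force: [0.1, 0.1, 0.4]
gripper_width: 0.1
gripper_force: 0.0
time_s: 6.87
ee_pos: [489.6, -252.3, 97.5]
ee_rot: [180.0, -0.0, 90.0]
force: [0.1, -0.7, -0.2]
gripper_width: 0.5
gripper_force: 0.0
[-0.5 -0.6  1.1] [ 489.7 -252.2   97.6]
```

View pics/s3.png

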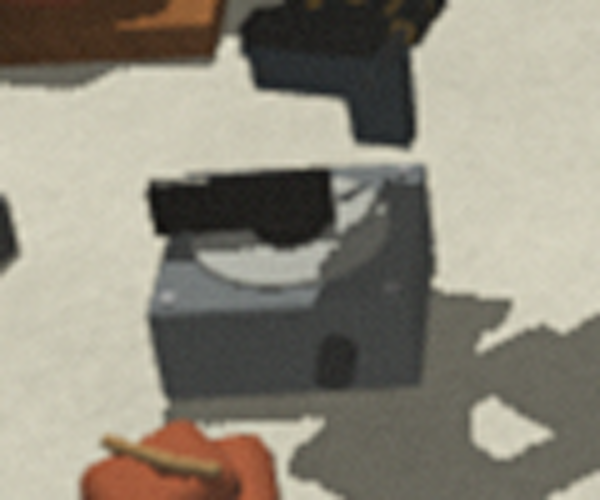

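The handle at (240,205) has not moved, and the fingertip at (380,145) looks higher or farther away than expected. I'll compare with the projection.

```bash
python3 - <<'E'
from h import *
for X in ([489.7,-252.2,83.5],[489.7,-252.2,120],[489.7,-252.2,200],[521,-305.5,108],[546,-381,108],[521,-305.5,70]):
    print(X,((pr("scene",X)[0]-[140,150])*5).round())
E
```

```text
[489.7, -252.2, 83.5] [393. 185.]
[489.7, -252.2, 120] [386. 134.]
[489.7, -252.2, 200] [371.  17.]
[521, -305.5, 108] [283. 170.]
[546, -381, 108] [144. 179.]
[521, -305.5, 70] [292. 223.]
```

```bash
python3 -m crank '[{"grip":0,"x":0,"y":0,"z":0.003,"yaw":0},{"grip":0,"x":0,"y":0,"z":0.006,"yaw":0},{"grip":0,"x":0,"y":0,"z":0.008,"yaw":0},{"grip":0,"x":0,"y":0,"z":0.01,"yaw":0},{"grip":0,"x":0,"y":0,"z":0.01,"yaw":0}]'
python3 -m crank '[{"grip":0,"x":0,"y":0,"z":0.001,"yaw":0},{"grip":0,"x":0,"y":0,"z":0.002,"yaw":0},{"grip":0,"x":0,"y":0,"z":0.003,"yaw":0},{"grip":0,"x":0,"y":0,"z":0.004,"yaw":0},{"grip":0,"x":0,"y":0,"z":0.004,"yaw":0}]'
python3 - <<'E'
from h import *
import cv2
f=grab_frame("scene")[110:240,140:300];cv2.imwrite("pics/s4.png",cv2.resize(f[:,:,::-1],None,fx=4.6,fy=4.6,interpolation=2))
E
```

```text
time_s: 7.33
ee_pos: [489.3, -252.0, 86.9]
ee_rot: [-179.9, -0.0, 90.0]
force: [-0.3, -0.1, 0.7]
gripper_width: 0.7
gripper_force: 0.0
time_s: 7.75
ee_pos: [489.5, -252.1, 83.3]
ee_rot: [-180.0, -0.0, 90.0]
force: [-0.3, 0.5, -0.2]
gripper_width: 0.8
gripper_force: 0.0
```

View pics/s4.png

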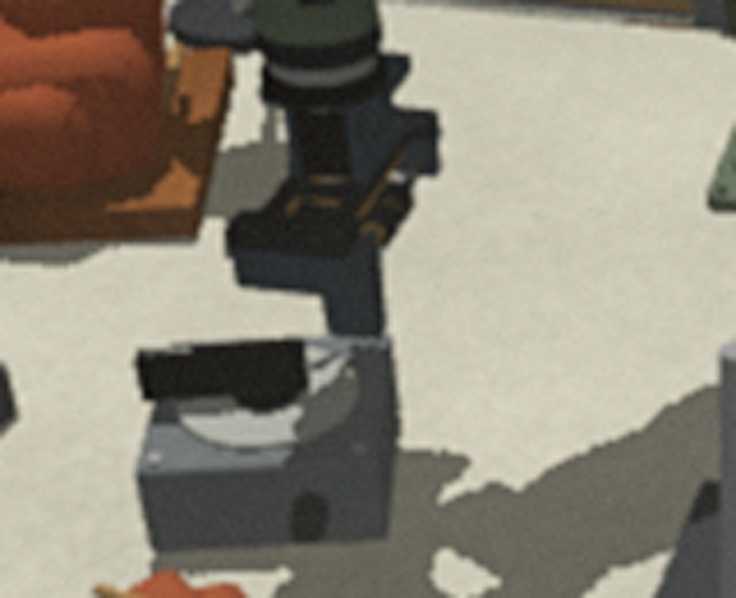

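The fingertip at (357,335) appears about 25 mm higher than TCP − 14 mm implies. It must have passed over the handle. I'll lower in small steps and watch the force.

```bash
python3 -m crank '[{"grip":0,"x":0,"y":0,"z":0.001,"yaw":0},{"grip":0,"x":0,"y":0,"z":0.002,"yaw":0},{"grip":0,"x":0,"y":0,"z":0.003,"yaw":0},{"grip":0,"x":0,"y":0,"z":0.003,"yaw":0},{"grip":0,"x":0,"y":0,"z":0.003,"yaw":0}]' | grep -E 'pos|force'
python3 -c "
from h import *
print(state())"
```

```text
ee_pos: [489.6, -252.1, 80.4]
force: [0.2, 0.0, 0.1]
gripper_force: 0.0
{'time_s': 8.2167, 'qpos': array([-2.84511152e+01,  2.16928216e+01,  1.02243262e+02,  7.69650982e-03,
        5.60773891e+01, -2.84540896e+01]), 'qvel': array([ 0.03256715, -0.07701405, -0.14819727,  0.05956599,  0.01664612,
       -0.04404247]), 'effort': array([-1.41630349e-03, -4.09120488e+01, -1.97355115e+01,  4.23505716e-02,
        7.00414320e-02, -5.20039043e-05]), 'ee_pos': array([ 489.5664205 , -252.14743449,   80.42098571]), 'ee_rot': array([-1.79991197e+02, -1.20332843e-02,  8.99986776e+01]), 'force': array([0.16486725, 0.0227995 , 0.05416368]), 'torque': array([-0.07075081,  0.05177274,  0.00834857]), 'gripper_force': 0.0, 'gripper_width': 0.6048838222490217}
```

```bash
python3 -m crank '[{"grip":0,"x":0,"y":0,"z":0.001,"yaw":0},{"grip":0,"x":0,"y":0,"z":0.002,"yaw":0},{"grip":0,"x":0,"y":0,"z":0.003,"yaw":0},{"grip":0,"x":0,"y":0,"z":0.003,"yaw":0},{"grip":0,"x":0,"y":0,"z":0.003,"yaw":0}]' | grep -E 'pos|force'
python3 -m crank '[{"grip":0,"x":0,"y":0,"z":0.001,"yaw":0},{"grip":0,"x":0,"y":0,"z":0.002,"yaw":0},{"grip":0,"x":0,"y":0,"z":0.003,"yaw":0},{"grip":0,"x":0,"y":0,"z":0.004,"yaw":0},{"grip":0,"x":0,"y":0,"z":0.004,"yaw":0}]' | grep -E 'pos|force'
```

```text
ee_pos: [489.6, -252.1, 77.4]
force: [0.1, -0.5, 0.6]
gripper_force: 0.0
ee_pos: [489.5, -252.1, 73.3]
force: [0.3, 0.6, 0.3]
gripper_force: 0.0
```

```bash
for i in 1; do python3 -m crank '[{"grip":0,"x":0,"y":0,"z":0.001,"yaw":0},{"grip":0,"x":0,"y":0,"z":0.002,"yaw":0},{"grip":0,"x":0,"y":0,"z":0.003,"yaw":0},{"grip":0,"x":0,"y":0,"z":0.004,"yaw":0},{"grip":0,"x":0,"y":0,"z":0.005,"yaw":0}]' | grep -E 'pos|force'; done
python3 -m crank '[{"grip":0,"x":0,"y":0,"z":0.001,"yaw":0},{"grip":0,"x":0,"y":0,"z":0.002,"yaw":0},{"grip":0,"x":0,"y":0,"z":0.003,"yaw":0},{"grip":0,"x":0,"y":0,"z":0.003,"yaw":0},{"grip":0,"x":0,"y":0,"z":0.003,"yaw":0}]' | grep -E 'pos|force'
```

```text
ee_pos: [489.6, -252.2, 68.4]
force: [-0.6, 0.5, 0.0]
gripper_force: 0.0
ee_pos: [489.6, -252.2, 65.5]
force: [-0.4, 0.1, 0.7]
gripper_force: 0.0
```

```bash
python3 - <<'E'
from h import *
import cv2
f=grab_frame("scene");w=grab_frame("wrist")
a=cv2.resize(f[150:230,170:260],None,fx=4.4,fy=5,interpolation=2);b=cv2.resize(w[100:300,220:420],(400,400),interpolation=2)
cv2.imwrite("pics/s5.png",np.hstack([a,b])[:,:,::-1])
C=np.array([521,-305.5])
for n,X in dict(tipnom=[489.5,-252,51],dial=[521,-305.5,70]).items():print(n,((pr("scene",X)[0]-[170,150])*[4.4,5]).round(),((pr("wrist",X)[0]-[220,100])*2+[396,0]).round())
E
```

```text
tipnom [219. 229.] [590. 240.]
dial [125. 223.] [671. 387.]
```

View pics/s5.png

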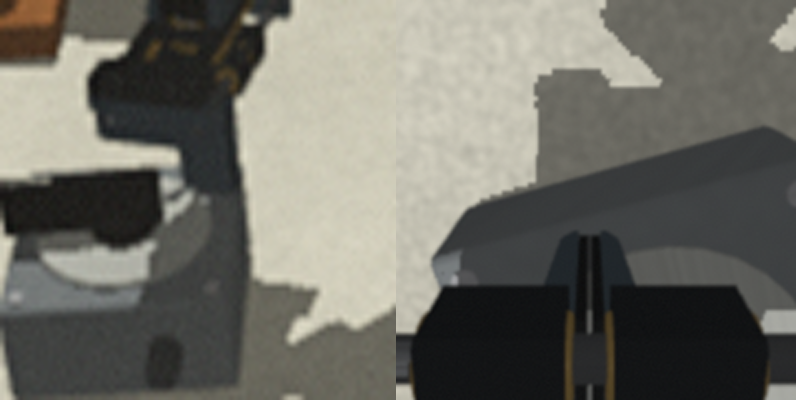

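The tip at left (215,190) sits about 28 mm above the nominal prediction at (219,229). It is now over the box top at roughly z = 80. I'll probe for contact to calibrate the real offset.

```bash
python3 -m crank '[{"grip":0,"x":0,"y":0,"z":0.001,"yaw":0},{"grip":0,"x":0,"y":0,"z":0.002,"yaw":0},{"grip":0,"x":0,"y":0,"z":0.003,"yaw":0},{"grip":0,"x":0,"y":0,"z":0.004,"yaw":0},{"grip":0,"x":0,"y":0,"z":0.004,"yaw":0}]' | grep -E 'pos|force'
python3 -m crank '[{"grip":0,"x":0,"y":0,"z":0.001,"yaw":0},{"grip":0,"x":0,"y":0,"z":0.002,"yaw":0},{"grip":0,"x":0,"y":0,"z":0.003,"yaw":0},{"grip":0,"x":0,"y":0,"z":0.003,"yaw":0},{"grip":0,"x":0,"y":0,"z":0.003,"yaw":0}]' | grep -E 'pos|force'
```

```text
ee_pos: [489.5, -252.1, 61.2]
force: [0.3, -0.3, -1.2]
gripper_force: 0.0
ee_pos: [489.6, -252.2, 58.4]
force: [0.3, -0.3, 0.1]
gripper_force: 0.0
```

```bash
python3 -m crank '[{"grip":0,"x":0,"y":0,"z":0.001,"yaw":0},{"grip":0,"x":0,"y":0,"z":0.002,"yaw":0},{"grip":0,"x":0,"y":0,"z":0.003,"yaw":0},{"grip":0,"x":0,"y":0,"z":0.003,"yaw":0},{"grip":0,"x":0,"y":0,"z":0.003,"yaw":0}]' | grep -E 'pos|force'

```

```text
ee_pos: [489.6, -252.1, 55.4]
force: [0.6, 0.2, -0.4]
gripper_force: 0.0
```

```bash
python3 -m crank '[{"grip":0,"x":0,"y":0,"z":0.001,"yaw":0},{"grip":0,"x":0,"y":0,"z":0.002,"yaw":0},{"grip":0,"x":0,"y":0,"z":0.003,"yaw":0},{"grip":0,"x":0,"y":0,"z":0.003,"yaw":0},{"grip":0,"x":0,"y":0,"z":0.003,"yaw":0}]' | grep -E 'pos|force'

```

```text
ee_pos: [489.6, -252.1, 52.4]
force: [0.2, -0.6, -0.2]
gripper_force: 0.0
```

```bash
python3 - <<'E'
from h import *
import cv2
f=grab_frame("scene");np.save("f.npy",f)
# finger bottom along column of tip: print gray profile on columns near tip
for c in (216,219,222):print(c,f[180:200,c].mean(1).astype(int).tolist())
for z in (38,60,70,80):print(z,pr("scene",[489.5,-252.1,z])[0].round(1),pr("scene",[503,-252.1,z])[0].round(1))
E
```

```text
216 [47, 47, 48, 48, 45, 49, 49, 42, 48, 46, 46, 61, 78, 87, 86, 87, 85, 82, 77, 67]
219 [47, 41, 49, 48, 47, 48, 49, 46, 49, 46, 49, 49, 55, 63, 65, 62, 65, 64, 67, 65]
222 [38, 37, 36, 40, 41, 41, 44, 48, 45, 47, 47, 43, 55, 65, 65, 65, 66, 63, 62, 63]
38 [220.2 199.3] [218.7 201.8]
60 [219.4 193.4] [217.9 195.9]
70 [219.1 190.7] [217.5 193.2]
80 [218.7 188. ] [217.2 190.4]
```

```bash
python3 -m crank '[{"grip":0,"x":0,"y":0,"z":0.001,"yaw":0},{"grip":0,"x":0,"y":0,"z":0.002,"yaw":0},{"grip":0,"x":0,"y":0,"z":0.003,"yaw":0},{"grip":0,"x":0,"y":0,"z":0.003,"yaw":0},{"grip":0,"x":0,"y":0,"z":0.003,"yaw":0}]' | grep -E 'pos|force'

```

```text
ee_pos: [489.7, -252.2, 49.9]
force: [-0.9, 1.2, 4.2]
gripper_force: 1.9
```

Contact at a reported TCP z of 50 on the roughly 68 mm box top means the real tips stand about 18 mm above the reported TCP. I'll raise 14 mm, go round to the clockwise side of the handle and push again.

```bash
python3 -m crank '[{"grip":0,"x":0,"y":0,"z":-0.014,"yaw":0},{"grip":0,"x":-0.03,"y":-0.02,"z":-0.014,"yaw":0},{"grip":0,"x":-0.065,"y":-0.027,"z":-0.014,"yaw":0},{"grip":0,"x":-0.1,"y":-0.02,"z":-0.014,"yaw":0},{"grip":0,"x":-0.114,"y":0.005,"z":-0.014,"yaw":0}]' | grep -E 'pos|force'
python3 -m crank '[{"grip":0,"x":0,"y":0.006,"z":0,"yaw":0},{"grip":0,"x":0,"y":0.012,"z":0,"yaw":0},{"grip":0,"x":0,"y":0.018,"z":0,"yaw":0},{"grip":0,"x":0,"y":0.024,"z":0,"yaw":0},{"grip":0,"x":0,"y":0.030,"z":0,"yaw":0}]' | grep -E 'pos|force'
```

```text
ee_pos: [491.8, -370.0, 63.6]
force: [1.0, -0.6, 0.0]
gripper_force: 0.0
ee_pos: [522.8, -364.3, 62.9]
force: [-5.0, 0.7, 0.1]
gripper_force: 2.0
```

```bash
python3 -m crank '[{"grip":0,"x":-0.001,"y":0.010,"z":0,"yaw":0},{"grip":0,"x":0.002,"y":0.020,"z":0,"yaw":0},{"grip":0,"x":0.007,"y":0.031,"z":0,"yaw":0},{"grip":0,"x":0.014,"y":0.040,"z":0,"yaw":0},{"grip":0,"x":0.024,"y":0.048,"z":0,"yaw":0}]' | grep -E 'pos|force'
python3 -m crank '[{"grip":0,"x":0.011,"y":0.006,"z":0,"yaw":0},{"grip":0,"x":0.020,"y":0.009,"z":0,"yaw":0},{"grip":0,"x":0.029,"y":0.012,"z":0,"yaw":0},{"grip":0,"x":0.039,"y":0.013,"z":0,"yaw":0},{"grip":0,"x":0.050,"y":0.012,"z":0,"yaw":0}]' | grep -E 'pos|force'
python3 -m crank '[{"grip":0,"x":0.011,"y":-0.004,"z":0,"yaw":0},{"grip":0,"x":0.021,"y":-0.010,"z":0,"yaw":0},{"grip":0,"x":0.030,"y":-0.018,"z":0,"yaw":0},{"grip":0,"x":0.038,"y":-0.028,"z":0,"yaw":0},{"grip":0,"x":0.043,"y":-0.040,"z":0,"yaw":0}]' | grep -E 'pos|force'
python3 -m crank '[{"grip":0,"x":0.004,"y":-0.008,"z":0,"yaw":0},{"grip":0,"x":0.006,"y":-0.017,"z":0,"yaw":0},{"grip":0,"x":0.007,"y":-0.022,"z":0,"yaw":0},{"grip":0,"x":0.007,"y":-0.027,"z":0,"yaw":0},{"grip":0,"x":0.006,"y":-0.037,"z":0,"yaw":0}]' | grep -E 'pos|force'
```

```text
ee_pos: [573.4, -342.2, 63.6]
force: [-1.4, -2.3, -0.0]
gripper_force: 1.6
ee_pos: [585.7, -291.5, 63.9]
force: [0.9, -4.2, 0.2]
gripper_force: 1.6
ee_pos: [545.4, -247.4, 64.1]
force: [2.1, -2.3, 0.0]
gripper_force: 1.3
ee_pos: [509.1, -243.1, 64.0]
force: [4.4, 0.2, -0.0]
gripper_force: 2.0
```

```bash
python3 -m crank '[{"grip":0,"x":-0.001,"y":-0.004,"z":0,"yaw":0},{"grip":0,"x":-0.002,"y":-0.008,"z":0,"yaw":0},{"grip":0,"x":-0.004,"y":-0.012,"z":0,"yaw":0},{"grip":0,"x":-0.005,"y":-0.015,"z":0,"yaw":0},{"grip":0,"x":-0.006,"y":-0.017,"z":0,"yaw":0}]' | grep -E 'pos|force'
python3 -m crank '[{"grip":0,"x":-0.0005,"y":-0.001,"z":0,"yaw":0},{"grip":0,"x":-0.001,"y":-0.002,"z":0,"yaw":0},{"grip":0,"x":-0.0015,"y":-0.003,"z":0,"yaw":0},{"grip":0,"x":-0.002,"y":-0.0035,"z":0,"yaw":0},{"grip":0,"x":-0.002,"y":-0.0035,"z":0,"yaw":0}]' | grep -E 'pos|force'
```

```text
ee_pos: [490.0, -249.0, 63.3]
force: [2.7, 0.6, -0.0]
gripper_force: 1.3
ee_pos: [486.9, -251.2, 63.4]
force: [2.0, 0.7, -0.5]
gripper_force: 1.0
```

```bash
python3 -m crank '[{"grip":0,"x":-0.0005,"y":-0.0008,"z":0,"yaw":0},{"grip":0,"x":-0.001,"y":-0.0016,"z":0,"yaw":0},{"grip":0,"x":-0.0015,"y":-0.0024,"z":0,"yaw":0},{"grip":0,"x":-0.0015,"y":-0.0024,"z":0,"yaw":0},{"grip":0,"x":-0.0015,"y":-0.0024,"z":0,"yaw":0}]' | grep -E 'pos|force'
python3 -m crank '[{"grip":0,"x":-0.0005,"y":-0.0008,"z":0,"yaw":0},{"grip":0,"x":-0.001,"y":-0.0016,"z":0,"yaw":0},{"grip":0,"x":-0.0015,"y":-0.0016,"z":0,"yaw":0},{"grip":0,"x":-0.0015,"y":-0.0016,"z":0,"yaw":0},{"grip":0,"x":-0.0015,"y":-0.0016,"z":0,"yaw":0}]' | grep -E 'pos|force'
```

```text
ee_pos: [484.5, -252.7, 63.5]
force: [1.8, 1.3, 0.3]
gripper_force: 1.0
ee_pos: [484.3, -253.2, 63.6]
force: [6.2, 4.7, -0.7]
gripper_force: 3.6
```

```bash
python3 -m crank '[{"grip":0,"x":-0.0005,"y":-0.0003,"z":0,"yaw":0},{"grip":0,"x":-0.0009,"y":-0.0005,"z":0,"yaw":0},{"grip":0,"x":-0.0009,"y":-0.0005,"z":0,"yaw":0},{"grip":0,"x":-0.0009,"y":-0.0005,"z":0,"yaw":0},{"grip":0,"x":-0.0009,"y":-0.0005,"z":0,"yaw":0}]' | grep -E 'pos|force|time'
python3 -m crank '[{"grip":0,"x":0,"y":0,"z":0,"yaw":0},{"grip":0,"x":0,"y":0,"z":0,"yaw":0},{"grip":0,"x":0,"y":0,"z":0,"yaw":0},{"grip":0,"x":0,"y":0,"z":0,"yaw":0},{"grip":0,"x":0,"y":0,"z":0,"yaw":0}]' | grep -E 'pos|force|time'
```

```text
time_s: 16.7
ee_pos: [484.3, -253.3, 63.6]
force: [7.6, 7.0, -0.6]
gripper_force: 5.0
time_s: 17.12
ee_pos: [484.3, -253.3, 63.6]
force: [7.5, 7.8, -0.7]
gripper_force: 4.9
```

```bash
python3 -m crank '[{"grip":0,"x":0,"y":0,"z":0,"yaw":0},{"grip":0,"x":0.005,"y":0.003,"z":0,"yaw":0},{"grip":0,"x":0.015,"y":0.008,"z":0,"yaw":0},{"grip":0,"x":0.015,"y":0.008,"z":-0.03,"yaw":0},{"grip":0,"x":0.015,"y":0.008,"z":-0.07,"yaw":0}]' | grep -E 'pos|force|time'
python3 -m crank '[{"grip":0,"x":0,"y":0,"z":-0.04,"yaw":0},{"grip":0,"x":0,"y":0,"z":-0.08,"yaw":0},{"grip":0,"x":0,"y":0,"z":-0.12,"yaw":0},{"grip":0,"x":0,"y":0,"z":-0.13,"yaw":0},{"grip":0,"x":0,"y":0,"z":-0.13,"yaw":0}]' | grep -E 'pos|force|time'
python3 - <<'E'
from h import *
import cv2
t=cv2.imread("pics/top0.png")
for z in (150,180,200,220,240):
    a=bp("scene",[(371,145.4),(390.5,159)],z);b=bp("top",[(218,275),(246,309)],z);print(z,np.round(a[:,:2]).tolist(),np.round(b[:,:2]).tolist())
print("base",bp("scene",[(365,199.4)],0).round())
E
```

```text
time_s: 17.53
ee_pos: [487.5, -238.0, 130.7]
force: [0.8, -0.3, -0.1]
gripper_force: 0.0
time_s: 17.95
ee_pos: [491.8, -240.7, 267.3]
force: [0.1, -0.8, -0.2]
gripper_force: 0.0
150 [[253.0, 189.0], [330.0, 254.0]] [[407.0, 256.0], [334.0, 196.0]]
180 [[310.0, 189.0], [384.0, 251.0]] [[409.0, 250.0], [339.0, 192.0]]
200 [[349.0, 189.0], [420.0, 249.0]] [[411.0, 245.0], [342.0, 188.0]]
220 [[387.0, 190.0], [456.0, 247.0]] [[413.0, 241.0], [345.0, 185.0]]
240 [[425.0, 190.0], [492.0, 245.0]] [[414.0, 237.0], [348.0, 182.0]]
base [[348. 189.   0.]]
```

```bash
python3 - <<'E'
from h import *
# s4: TCP rep (489.5,-252,83.3); block front-lower corners px (237,283),(327,293)+; finger bottom
for (u,v) in ((237,283),(328,293),(230,245)):
    px=(140+u/4.6,110+v/4.6)
    for z in (110,130,150,170): print((u,v),z,bp("scene",[px],z)[0,:2].round())
E
```

```text
(237, 283) 110 [ 461. -346.]
(237, 283) 130 [ 491. -331.]
(237, 283) 150 [ 521. -315.]
(237, 283) 170 [ 551. -300.]
(328, 293) 110 [ 461. -283.]
(328, 293) 130 [ 491. -269.]
(328, 293) 150 [ 521. -255.]
(328, 293) 170 [ 551. -241.]
(230, 245) 110 [ 415. -371.]
(230, 245) 130 [ 446. -355.]
(230, 245) 150 [ 478. -338.]
(230, 245) 170 [ 509. -322.]
```

```bash
python3 -m crank '[{"grip":0.05,"x":0.04,"y":0,"z":0,"yaw":0},{"grip":0.05,"x":0.08,"y":0,"z":0,"yaw":0},{"grip":0.05,"x":0.12,"y":0,"z":0,"yaw":0},{"grip":0.05,"x":0.16,"y":0,"z":0,"yaw":0},{"grip":0.05,"x":0.2,"y":0,"z":0,"yaw":0}]' |grep pos
python3 -m crank '[{"grip":0.05,"x":0.04,"y":0,"z":0,"yaw":0},{"grip":0.05,"x":0.08,"y":0,"z":0,"yaw":0},{"grip":0.05,"x":0.12,"y":0,"z":0,"yaw":0},{"grip":0.05,"x":0.16,"y":0,"z":0,"yaw":0},{"grip":0.05,"x":0.2,"y":0,"z":0,"yaw":0}]' |grep pos
python3 -m crank '[{"grip":0.05,"x":0.04,"y":0,"z":0,"yaw":0},{"grip":0.05,"x":0.07,"y":0,"z":0,"yaw":0},{"grip":0.05,"x":0.09,"y":0,"z":0,"yaw":0},{"grip":0.05,"x":0.097,"y":0,"z":0,"yaw":0},{"grip":0.05,"x":0.097,"y":0,"z":0,"yaw":0}]' |grep pos
python3 -m crank '[{"grip":0.05,"x":0,"y":0,"z":0,"yaw":0},{"grip":0.05,"x":0,"y":0,"z":0,"yaw":0},{"grip":0.05,"x":0,"y":0,"z":0,"yaw":0},{"grip":0.05,"x":0,"y":0,"z":0,"yaw":0},{"grip":0.05,"x":0,"y":0,"z":0,"yaw":0}]'
```

```text
ee_pos: [488.6, -38.4, 261.0]
ee_pos: [488.7, 161.3, 261.0]
ee_pos: [489.5, 257.6, 261.2]
time_s: 19.62
ee_pos: [490.8, 256.0, 263.8]
ee_rot: [180.0, -0.0, 89.9]
force: [0.6, 0.6, -0.0]
gripper_width: 50.2
gripper_force: 0.0
```

```bash
python3 -m crank '[{"grip":0.05,"x":0.0035,"y":0.0015,"z":0.0,"yaw":0.015},{"grip":0.05,"x":0.0035,"y":0.0015,"z":0.025,"yaw":0.015},{"grip":0.05,"x":0.0035,"y":0.0015,"z":0.05,"yaw":0.015},{"grip":0.05,"x":0.0035,"y":0.0015,"z":0.07,"yaw":0.015},{"grip":0.05,"x":0.0035,"y":0.0015,"z":0.09,"yaw":0.015}]' |grep -E "pos|force"
python3 -m crank '[{"grip":0.05,"x":0,"y":0,"z":0.015,"yaw":0},{"grip":0.05,"x":0,"y":0,"z":0.03,"yaw":0},{"grip":0.05,"x":0,"y":0,"z":0.045,"yaw":0},{"grip":0.05,"x":0,"y":0,"z":0.057,"yaw":0},{"grip":0.05,"x":0,"y":0,"z":0.057,"yaw":0}]' |grep -E "pos|force"
python3 - <<'E'
from h import *
import cv2
f=grab_frame("scene");w=grab_frame("wrist")
a=cv2.resize(f[120:260,330:490],(400,350),interpolation=2);b=cv2.resize(w[100:300,220:420],(400,350),interpolation=2)
cv2.imwrite("pics/s6.png",np.hstack([a,b])[:,:,::-1])
E
```

```text
ee_pos: [492.1, 260.3, 172.6]
force: [0.1, 0.2, -0.3]
gripper_force: 0.0
ee_pos: [490.7, 259.6, 114.1]
force: [0.3, -0.6, -0.3]
gripper_force: 0.0
```

View pics/s6.png

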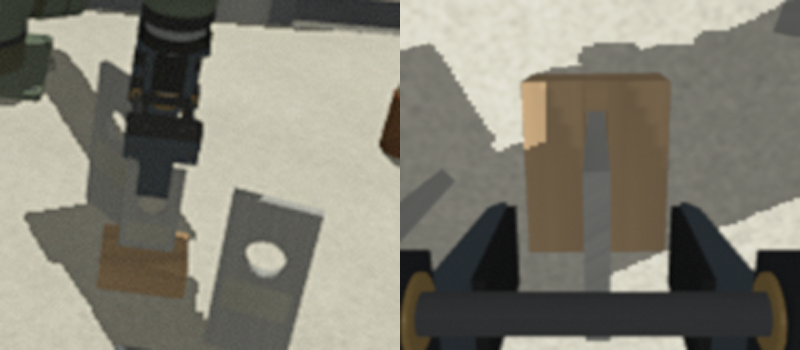

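The open fingers straddle the rack tag, with the tips at (152,197) just above its hole in the left panel and the tag midway between the fingers in the right panel. I'll grip and lift.

```bash
python3 -m crank '[{"grip":0.03,"x":0,"y":0,"z":0,"yaw":0},{"grip":0.02,"x":0,"y":0,"z":0,"yaw":0},{"grip":0.01,"x":0,"y":0,"z":0,"yaw":0},{"grip":0.004,"x":0,"y":0,"z":0,"yaw":0},{"grip":0.004,"x":0,"y":0,"z":0,"yaw":0}]' 25 | tail -5
python3 -m crank '[{"grip":0.004,"x":0,"y":0,"z":0,"yaw":0},{"grip":0.004,"x":0,"y":0,"z":0,"yaw":0},{"grip":0.004,"x":0,"y":0,"z":0,"yaw":0},{"grip":0.004,"x":0,"y":0,"z":0,"yaw":0},{"grip":0.004,"x":0,"y":0,"z":0,"yaw":0}]' 25

```

```text
ee_pos: [492.3, 260.5, 117.0]
ee_rot: [180.0, -0.0, 89.1]
force: [1.1, 0.5, -1.0]
gripper_width: 19.7
gripper_force: 0.0
time_s: 21.38
ee_pos: [492.3, 260.5, 116.7]
ee_rot: [180.0, -0.0, 89.1]
force: [1.0, 0.5, 0.8]
gripper_width: 7.7
gripper_force: 25.0
```

```bash
python3 -m crank '[{"grip":0.004,"x":0,"y":0,"z":-0.015,"yaw":0},{"grip":0.004,"x":0,"y":0,"z":-0.04,"yaw":0},{"grip":0.004,"x":0,"y":0,"z":-0.07,"yaw":0},{"grip":0.004,"x":0,"y":0,"z":-0.095,"yaw":0},{"grip":0.004,"x":0,"y":0,"z":-0.11,"yaw":0}]' | grep -E "pos|force|wid"
python3 -m crank '[{"grip":0.004,"x":-0.01,"y":-0.005,"z":0,"yaw":0},{"grip":0.004,"x":-0.035,"y":-0.012,"z":0,"yaw":0},{"grip":0.004,"x":-0.065,"y":-0.018,"z":0,"yaw":0},{"grip":0.004,"x":-0.1,"y":-0.0183,"z":0,"yaw":0},{"grip":0.004,"x":-0.135,"y":-0.0183,"z":0,"yaw":0}]' | grep -E "pos|force|wid"
python3 -m crank '[{"grip":0.004,"x":-0.03,"y":0,"z":0,"yaw":0.01},{"grip":0.004,"x":-0.06,"y":0,"z":0,"yaw":0.02},{"grip":0.004,"x":-0.085,"y":0,"z":0,"yaw":0.03},{"grip":0.004,"x":-0.102,"y":0,"z":0,"yaw":0.037},{"grip":0.004,"x":-0.102,"y":0,"z":0,"yaw":0.037}]' | grep -E "pos|force|wid"
python3 -m crank '[{"grip":0.004,"x":0,"y":0,"z":0,"yaw":0},{"grip":0.004,"x":0,"y":0,"z":0,"yaw":0},{"grip":0.004,"x":0,"y":0,"z":0,"yaw":0},{"grip":0.004,"x":0,"y":0,"z":0,"yaw":0},{"grip":0.004,"x":0,"y":0,"z":0,"yaw":0}]'
python3 - <<'E'
from h import *
import cv2
p=state()["ee_pos"];hx,hy=p[0],p[1]
f=grab_frame("scene");np.save("f.npy",f)
cv2.imwrite("pics/s7.png",cv2.resize(f[120:260,260:400],(700,560),interpolation=2)[:,:,::-1])
T=lambda X:((pr("scene",X)[0]-[260,120])*[5,4]).round()
hz=105+p[2]-116.7
print("hole pred",T([hx,hy,hz]),"top edge",T([hx,hy,hz+50]),"bottom",T([hx,hy,hz-95]),"peg tip",T([509.8,21.8,203]),"post top",T([599.6,17,196]),"hz",hz)
E
```

```text
ee_pos: [492.9, 260.8, 229.3]
force: [0.3, 0.0, 0.1]
gripper_width: 7.8
gripper_force: 25.0
ee_pos: [469.6, 123.9, 224.8]
force: [-0.1, 0.1, -1.6]
gripper_width: 7.7
gripper_force: 25.0
ee_pos: [468.3, 20.5, 224.9]
force: [-1.1, 0.8, -1.7]
gripper_width: 7.8
gripper_force: 25.0
time_s: 23.05
ee_pos: [470.2, 24.5, 226.4]
ee_rot: [-180.0, -0.0, 87.1]
force: [-0.1, 0.5, -1.5]
gripper_width: 7.9
gripper_force: 25.0
hole pred [252. 140.] top edge [253.  77.] bottom [249. 254.] peg tip [234. 183.] post top [194. 261.] hz 214.6876471277397
```

View pics/s7.png

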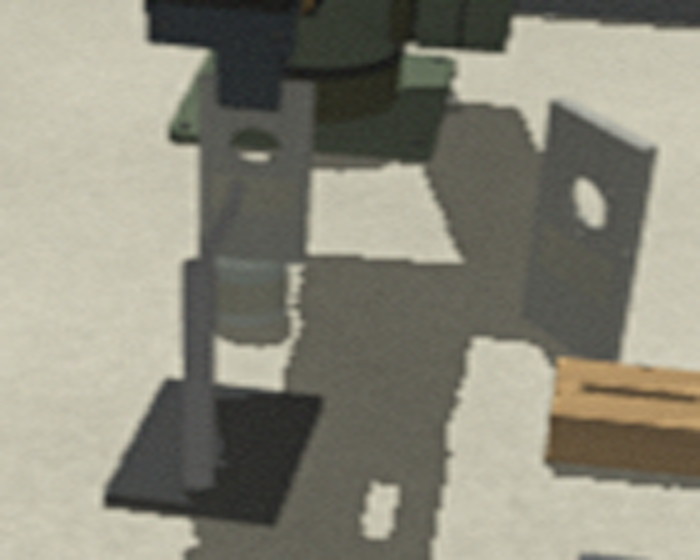

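The tag is held with its hole at (255,145). The peg end at (235,180) and the post top at (197,260) both match prediction. The hole is about 14 mm above peg-threading height, so I'll lower and then thread slowly.

```bash
python3 -m crank '[{"grip":0.004,"x":0,"y":0,"z":0.007,"yaw":0},{"grip":0.004,"x":0,"y":0,"z":0.014,"yaw":0},{"grip":0.004,"x":0,"y":0,"z":0.014,"yaw":0},{"grip":0.004,"x":0,"y":0.006,"z":0.014,"yaw":0},{"grip":0.004,"x":0,"y":0.012,"z":0.014,"yaw":0}]' | grep -E "pos|force|wid"
python3 -m crank '[{"grip":0.004,"x":0,"y":0.006,"z":0,"yaw":0},{"grip":0.004,"x":0,"y":0.012,"z":0,"yaw":0},{"grip":0.004,"x":0,"y":0.018,"z":0,"yaw":0},{"grip":0.004,"x":0,"y":0.024,"z":0,"yaw":0},{"grip":0.004,"x":0,"y":0.028,"z":0,"yaw":0}]' | grep -E "pos|force|wid"
python3 -m crank '[{"grip":0.004,"x":0,"y":0.003,"z":0,"yaw":0},{"grip":0.004,"x":0,"y":0.006,"z":0,"yaw":0},{"grip":0.004,"x":0,"y":0.009,"z":0,"yaw":0},{"grip":0.004,"x":0,"y":0.012,"z":0,"yaw":0},{"grip":0.004,"x":0,"y":0.012,"z":0,"yaw":0}]' | grep -E "pos|force|wid"
```

```text
ee_pos: [482.7, 23.1, 212.5]
force: [1.0, 0.1, -0.7]
gripper_width: 7.8
gripper_force: 25.0
ee_pos: [511.2, 21.5, 212.5]
force: [0.2, 0.7, -2.4]
gripper_width: 7.9
gripper_force: 25.0
ee_pos: [522.8, 21.0, 212.5]
force: [1.1, -0.2, -1.9]
gripper_width: 7.9
gripper_force: 25.0
```

```bash
python3 -m crank '[{"grip":0.004,"x":0,"y":0.006,"z":0,"yaw":0},{"grip":0.004,"x":0,"y":0.012,"z":0,"yaw":0},{"grip":0.004,"x":0,"y":0.018,"z":0,"yaw":0},{"grip":0.004,"x":0,"y":0.024,"z":0,"yaw":0},{"grip":0.004,"x":0,"y":0.024,"z":0,"yaw":0}]' | grep -E "pos|force|wid"
python3 -m crank '[{"grip":0.004,"x":0,"y":0,"z":0.003,"yaw":0},{"grip":0.004,"x":0,"y":0,"z":0.006,"yaw":0},{"grip":0.004,"x":0,"y":0,"z":0.009,"yaw":0},{"grip":0.004,"x":0,"y":0,"z":0.011,"yaw":0},{"grip":0.004,"x":0,"y":0,"z":0.011,"yaw":0}]' | grep -E "pos|force|wid"
python3 -m crank '[{"grip":0.004,"x":0,"y":0,"z":0.001,"yaw":0},{"grip":0.004,"x":0,"y":0,"z":0.002,"yaw":0},{"grip":0.004,"x":0,"y":0,"z":0.003,"yaw":0},{"grip":0.004,"x":0,"y":0,"z":0.003,"yaw":0},{"grip":0.004,"x":0,"y":0,"z":0.003,"yaw":0}]' | grep -E "pos|force|wid"
```

```text
ee_pos: [547.7, 19.7, 212.4]
force: [-0.2, 0.3, -1.3]
gripper_width: 7.9
gripper_force: 25.0
ee_pos: [545.6, 19.8, 200.9]
force: [0.1, -0.1, -1.9]
gripper_width: 7.9
gripper_force: 25.0
ee_pos: [546.2, 19.7, 198.6]
force: [-0.6, 0.3, -1.5]
gripper_width: 7.7
gripper_force: 25.0
```

```bash
python3 -m crank '[{"grip":0.004,"x":0,"y":0,"z":0.001,"yaw":0},{"grip":0.004,"x":0,"y":0,"z":0.002,"yaw":0},{"grip":0.004,"x":0,"y":0,"z":0.0025,"yaw":0},{"grip":0.004,"x":0,"y":0,"z":0.0025,"yaw":0},{"grip":0.004,"x":0,"y":0,"z":0.0025,"yaw":0}]' | grep -E "pos|force|wid"

```

```text
ee_pos: [546.1, 19.8, 196.0]
force: [-0.7, 0.3, -1.1]
gripper_width: 7.8
gripper_force: 25.0
```

```bash
python3 -m crank '[{"grip":0.004,"x":0,"y":0,"z":0.001,"yaw":0},{"grip":0.004,"x":0,"y":0,"z":0.0015,"yaw":0},{"grip":0.004,"x":0,"y":0,"z":0.002,"yaw":0},{"grip":0.004,"x":0,"y":0,"z":0.002,"yaw":0},{"grip":0.004,"x":0,"y":0,"z":0.002,"yaw":0}]' | grep -E "pos|force|wid"

```

```text
ee_pos: [546.2, 19.8, 194.0]
force: [0.4, -0.6, -1.7]
gripper_width: 7.9
gripper_force: 25.0
```

```bash
python3 -m crank '[{"grip":0.004,"x":0,"y":0,"z":0.001,"yaw":0},{"grip":0.004,"x":0,"y":0,"z":0.0015,"yaw":0},{"grip":0.004,"x":0,"y":0,"z":0.002,"yaw":0},{"grip":0.004,"x":0,"y":0,"z":0.002,"yaw":0},{"grip":0.004,"x":0,"y":0,"z":0.002,"yaw":0}]' | grep -E "pos|force|wid"

```

```text
ee_pos: [546.4, 19.8, 193.3]
force: [-2.2, 0.3, 5.4]
gripper_width: 8.1
gripper_force: 25.0
```

The peg now carries the tag. I'll release gently and retreat straight up.

```bash
python3 -m crank '[{"grip":0.004,"x":0,"y":0,"z":-0.001,"yaw":0},{"grip":0.012,"x":0,"y":0,"z":-0.001,"yaw":0},{"grip":0.02,"x":0,"y":0,"z":-0.001,"yaw":0},{"grip":0.03,"x":0,"y":0,"z":-0.001,"yaw":0},{"grip":0.036,"x":0,"y":0,"z":-0.001,"yaw":0}]' 10| grep -E "pos|force|wid"
python3 -m crank '[{"grip":0.036,"x":0,"y":0,"z":0,"yaw":0},{"grip":0.036,"x":0,"y":0,"z":0,"yaw":0},{"grip":0.036,"x":0,"y":0,"z":0,"yaw":0},{"grip":0.036,"x":0,"y":0,"z":-0.005,"yaw":0},{"grip":0.036,"x":0,"y":0,"z":-0.015,"yaw":0}]' | grep -E "pos|force|wid"
python3 -m crank '[{"grip":0.036,"x":0,"y":0,"z":-0.03,"yaw":0},{"grip":0.036,"x":0,"y":0,"z":-0.06,"yaw":0},{"grip":0.036,"x":0,"y":0,"z":-0.09,"yaw":0},{"grip":0.036,"x":0,"y":0,"z":-0.1,"yaw":0},{"grip":0.036,"x":0,"y":0,"z":-0.1,"yaw":0}]'
python3 - <<'E'
from h import *
import cv2
f=grab_frame("scene");g=cv2.imread("pics/scene0.png")[:,:,::-1]
T=lambda X:((pr("scene",X)[0]-[260,120])*[5,4]).round()
def blob(im,m):
    k=np.argwhere(m(im.astype(int)));return k.mean(0).round(1),len(k)
a=lambda im:(im[...,0]>im[...,2]*2)&(im[...,0]>90)
for im in(g,f):print("rock",blob(im[225:280,150:205],a),"switch region mean")
cv2.imwrite("pics/s8.png",np.hstack([cv2.resize(f[120:260,260:400],(400,400),interpolation=2),cv2.resize(f[150:290,140:280],(400,400),interpolation=2)])[:,:,::-1])
E
```

```text
ee_pos: [546.1, 19.7, 192.8]
force: [0.8, -0.4, -0.8]
gripper_width: 28.9
gripper_force: 0.0
ee_pos: [545.4, 19.7, 207.5]
force: [-0.4, -0.4, -0.1]
gripper_width: 36.0
gripper_force: 0.0
time_s: 28.1
ee_pos: [547.8, 19.8, 312.0]
ee_rot: [179.6, -0.0, 87.0]
force: [-0.1, -0.4, 0.4]
gripper_width: 35.9
gripper_force: 0.0
rock (array([24.6, 25.3]), 743) switch region mean
rock (array([24.5, 25.3]), 739) switch region mean
```

I've used my ten picture views, so I'll do the final check numerically: where the tag and handle are in the images, and whether the tag is still.

```bash
python3 -m crank '[{"grip":0.036,"x":0,"y":0,"z":0,"yaw":0},{"grip":0.036,"x":0,"y":0,"z":0,"yaw":0},{"grip":0.036,"x":0,"y":0,"z":0,"yaw":0},{"grip":0.036,"x":0,"y":0,"z":0,"yaw":0},{"grip":0.036,"x":0,"y":0,"z":0,"yaw":0}]' >/dev/null
python3 - <<'E'
from h import *
import cv2
g=cv2.imread("pics/scene0.png")[:,:,::-1].astype(int)
f0=grab_frame("scene").astype(int)
f=grab_frame("scene").astype(int)
d=np.abs(f-g).max(2)>25
r=d[150:240,285:340];k=np.argwhere(r);print("changed near stand rows",150+k[:,0].min(),150+k[:,0].max(),"cols",285+k[:,1].min(),285+k[:,1].max(),len(k))
for row in range(150,240,4):
    c=np.where(d[row,270:350])[0];print(row,(c.min()+270,c.max()+270,len(c)) if len(c) else None,end=' ')
y=-3/57.3;u=np.array([np.cos(y),np.sin(y)]);n=np.array([-u[1],u[0]]);P=np.array([546,19.8])
print("\nexpected tag corners",[pr("scene",[*(P+s*32*n),z])[0].round().tolist() for z in(87,232) for s in(-1,1)],"hole",pr("scene",[*P,182])[0])
C=np.array([521,-305.5]);th=np.radians(150.3);print("handle tip expected",pr("scene",[C[0]+78*np.cos(th),C[1]+78*np.sin(th),105])[0],"axis",pr("scene",[*C,105])[0])
dark=(f[175:215,165:230].max(2)<35);k=np.argwhere(dark)+[175,165];print("dark handle px rows",k[:,0].min(),k[:,0].max(),"cols",k[:,1].min(),k[:,1].max(),len(k))
t=grab_frame("top").astype(int)
tr=t[170:260,415:505];k=np.argwhere(tr.max(2)<30)+[170,415];print("top dark centroid",k.mean(0),k.min(0),k.max(0),"exp tip",pr("top",[C[0]+78*np.cos(th),C[1]+78*np.sin(th),108])[0],"axis",pr("top",[*C,108])[0])
t0=cv2.imread("pics/top0.png")[:,:,::-1].astype(int)
D=np.abs(t-t0).max(2)>40
for n_,b in dict(brush=(95,180,220,245),rock=(115,160,420,472),jar=(275,300,320,346)).items():print(n_,D[b[0]:b[1],b[2]:b[3]].mean().round(3))
print("motion between frames",(np.abs(f-f0).max(2)[150:240,285:340]>30).sum())
E
```

```text
changed near stand rows 157 239 cols 292 339 1930
150 None 154 (np.int64(343), np.int64(346), 4) 158 (np.int64(304), np.int64(349), 14) 162 (np.int64(311), np.int64(349), 25) 166 (np.int64(292), np.int64(349), 30) 170 (np.int64(292), np.int64(349), 29) 174 (np.int64(292), np.int64(349), 28) 178 (np.int64(293), np.int64(349), 20) 182 (np.int64(292), np.int64(349), 14) 186 (np.int64(293), np.int64(310), 16) 190 (np.int64(293), np.int64(296), 4) 194 (np.int64(293), np.int64(349), 36) 198 (np.int64(293), np.int64(349), 37) 202 (np.int64(293), np.int64(349), 36) 206 (np.int64(294), np.int64(349), 51) 210 (np.int64(317), np.int64(349), 33) 214 (np.int64(316), np.int64(349), 34) 218 (np.int64(315), np.int64(349), 35) 222 (np.int64(314), np.int64(349), 35) 226 (np.int64(313), np.int64(349), 35) 230 (np.int64(313), np.int64(349), 35) 234 (np.int64(295), np.int64(349), 47) 238 (np.int64(303), np.int64(348), 42) 
expected tag corners [[293.0, 206.0], [314.0, 209.0], [292.0, 161.0], [316.0, 165.0]] hole [303.69352985 178.95214965]
handle tip expected [217.36178686 174.30311451] axis [196.82964725 184.8138289 ]
dark handle px rows 176 197 cols 189 217 82
top dark centroid [225.13253012 461.4746988 ] [210 448] [249 474] exp tip [452.27188029 249.50455501] axis [467.84751314 219.61360861]
brush 0.0
rock 0.0
jar 0.048
motion between frames 3
```

The image positions of the tag (columns 292–314, rows about 162–208) and the handle match the expected end poses. Nothing is moving, and the rock, brush and jar are unchanged.

```bash
python3 -c "
from workcell import *
print(job_done())"
```

```text
the job is handed in; nothing more can be done
None
```

I turned the handle fully anticlockwise and pressed it on its stop at about 11 N for at least 0.7 s, then hung the smallest tag free on the stand's peg, left the rock, jar and brush alone, and handed the job in at about 29 s (end state checked from image measurements only, as my ten picture views were used).

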